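Turn on the gas ring under the pan

ROBOT

A 6-joint arm with a two-finger parallel gripper is mounted at the origin on the work surface. World frame = base frame: x ahead of the robot, y to its left, z up, the work surface at z = 0. Lengths are in m, angles in rad, forces in N, time in s.
With the tool pointing down it reaches from about 0.35 to 0.975 m from the base axis. Payload 4.9 kg.
Tool frame: the origin (TCP) lies on the mounting face of the last link; the fingertips stand 173 mm ahead of it and the grasp point (between the pads) lies 155 mm ahead of it; z points along the fingers, y is the direction in which the jaws open and shut (so a half turn about z gives the same grasp; the last joint's range is limited). The gripper opens to 85 mm and grips with 20 to 120 N. Pads are 22 mm wide; open, the fingers measure 114 mm over their backs; the gripper's body (76 mm by 85 mm) begins 54 mm behind the grasp point. The pads swing forward as they close: fully open they stand 13 mm farther back than shut.
Start: joints at [1.19, 0.053, 1.613, -0, 1.476, -0.119], TCP at [0.162, 0.604, 0.405] pointing down, gripper open.
Joint ranges: [-3.01, 3.01], [-1.01, 2.22], [0.06, 2.58], [-1.02, 4.17], [0.09, 2.62], [-3.14, 3.14]. Speed limits (rad/s): [2.57, 2.57, 3.14, 3.14, 3.14, 3.14].

INTERFACE

Orientations are given as a unit quaternion [w, x, y, z].
In Python, from plant import manip gives the robot as it stands.
- The arm moves only by the tool play_rows, never from a script. Its argument "increments" is a list of rows, each an object with "offset": the shift along the tool's x, y, z in mm, a list of three; "twist": the turn about the tool's z in rad; "grip": the opening, from 0 (shut) to 1 (fully open). In form: [{"offset": [dx, dy, dz], "twist": twist, "grip": grip}, ...]. A call has 1 to 5 rows; each row is the pose to reach, as a shift and turn from the pose commanded when the call began, along the tool's axes at that moment; what a row does not reach only later rows make up. A row lasts 1/12 s, in which the tool goes at most 41.7 mm and 7.16 degrees, less where a joint would pass 70% of its speed; a pose out of reach is approached as far as the arm can. A call with a gripper value outside its range is refused whole. The fingers move at their own pace and stop on an object; the grip force is fixed at half the most. Time passes only in rows, so rows that repeat a pose let the fingers close. It gives the time, the measured TCP pose, the force and the opening at its end, in the units of the state.
- manip.state(): the state, without advancing time (a new reading comes with each control period).
- manip.grab_frame(name): name is "scene" or "side" or "wrist"; returns the picture (384x512x3 uint8, blue, green, red); there is no depth.
- manip.get_calibration(name): a dict with "fx", "fy", "cx", "cy" (pixels), "T" (4x4, takes a point from camera to world coordinates). Camera axes: x right, y down, z forward; pixel columns grow to the right and rows downward; lengths in m; the calibration is good to about 2 mm. A picture is of the moment at which its call begins: read the wrist's pose just before it. get_calibration takes no time and is no camera call; for the wrist camera it gives the pose at the moment of the call.
- manip.job_done(): hands the job in, once; it reports no verdict.
Trained networks look in the newest picture that a camera, given by its name, has taken for a name from the list of things; names that differ only in an ending like _2 or _b are one class to them, and where a whole thing is asked for, a point or a joint stands for the part that bears it (a point fixed in the world has none). Each returns a list of dicts, best first, with "p" (0 to 1); they miss things now and then, are a little off and sometimes report something else, mostly with a low value. They report only what shows in the picture. A call takes as long as a camera call.
- manip.boxes_of(query, camera): "xyz" ([x, y, z] in m, in the coordinates of the camera as it stood for that picture, good to about 4 mm: the middle of the surface that is visible of it).
- manip.tip_of(query, camera): "xyz" ([x, y, z] in m, in the coordinates of the camera as it stood for that picture, good to about 4 mm: a listed point, or the origin of a listed thing).
The state is a dict: "time": time; "joint_pos": joint angles; "joint_vel": joint speeds; "joint_efforts": joint torques, N m; "tool_pos": TCP position; "tool_rot": TCP orientation; "contact_force": force on the tool from outside, world axes, zero at the start; "ft_torque": the same for the moment, N m; "gripper_width": opening from 0.0 (shut) to 1.0 (fully open).
Only numpy, scipy, OpenCV 4.12 (cv2) and the standard library are available. Lean on these libraries where they do the work, as an engineer would, in place of code of your own. Each camera call takes 0.05 s, during which the arm holds its last target. There are 200 camera calls.

TASK

A round frying pan stands on one of the two rings of the gas hob. Turn that ring on: push in the knob directly in front of it, turn it anticlockwise past its safety stop until it points at the large round mark (full flame), and keep it pushed in there for three seconds so that the flame safety catches. Then let go, so that it springs up and stays at full; leave the other knob off and everything else where it stands.

Things in the scene. Friction and masses are not known exactly. Their poses are not given: they have to be found in the camera images.
- hob: Steel table-top gas hob, 360 mm deep (x), 520 wide (y), deck 75 mm above the table; fixed, its place and yaw vary. Origin: centre of underside; x to its back (away from the robot), y to its left (robot's left). Rings at the back; knobs on the front deck at x -115, y +130 (left) and -130 mm (right). Marks 50 mm from each knob's axis: bar (off), 15 mm dot (full), 7 mm dot (low).
- pan: Round aluminium frying pan, 170 mm across the rim, 45 mm high, its black handle (22 mm wide, reaching 230 mm from the pan's centre) turned to the back. Stands on the left or the right ring. Origin: centre of its underside. It stays where it is.
- knob_left (a joint): Turn of the left knob (works the left ring), rad; starts within 0 to 0.12. 0 = off, pointer at the bar mark (hob's x); grows anticlockwise from above; 1.40 = full flame (large dot), 2.30 = low (small dot), end 2.60. Unpushed, a safety stop blocks it at 0.30; pushed in over 5 mm it passes, and must stay pushed until 0.90, where it can spring up. Friction 0.05 N m keeps it where left.
- knob_left_push (a joint): How far the left knob is pushed straight down, m: 0 = up, 0.010 = fully in. Spring: it begins to give at 3 N and takes about 8.5 N at 10 mm (550 N/m); it springs back when let go.
- knob_left_grip (a point): On the left knob's axis, mid-height of its grip bar; moves with the knob. x = pointer's way, z up. Black knob: round skirt, 64 mm across, 8 mm thick, its underside 12 mm above the deck when up; on it an upright bar 56 mm long (x), 16 wide (y), 30 tall: bar top 15 mm above this point, skirt top 15 mm below, deck 35 mm below. Pointer end is pointed, with a white line on top.
- ring_left (a point): Centre of the pan support of the left ring, at the height on which cookware stands (20 mm above the deck). Directly behind (180 mm from) the left knob.
- knob_right (a joint): Turn of the right knob (works the right ring), rad; starts within 0 to 0.12. 0 = off, pointer at the bar mark (hob's x); grows anticlockwise from above; 1.40 = full flame (large dot), 2.30 = low (small dot), end 2.60. Unpushed, a safety stop blocks it at 0.30; pushed in over 5 mm it passes, and must stay pushed until 0.90, where it can spring up. Friction 0.05 N m keeps it where left.
- knob_right_push (a joint): How far the right knob is pushed straight down, m: 0 = up, 0.010 = fully in. Spring: it begins to give at 3 N and takes about 8.5 N at 10 mm (550 N/m); it springs back when let go.
- knob_right_grip (a point): On the right knob's axis, mid-height of its grip bar; moves with the knob. x = pointer's way, z up. Black knob: round skirt, 64 mm across, 8 mm thick, its underside 12 mm above the deck when up; on it an upright bar 56 mm long (x), 16 wide (y), 30 tall: bar top 15 mm above this point, skirt top 15 mm below, deck 35 mm below. Pointer end is pointed, with a white line on top.
- ring_right (a point): Centre of the pan support of the right ring, at the height on which cookware stands (20 mm above the deck). Directly behind (180 mm from) the right knob.
- griddle: Square dark steel griddle plate, 160 x 160 x 18 mm, with a short flat lug at the back; stands on the other ring. Origin: centre of its underside. Leave it alone.
- flat_tin: Flat tin, 72 mm across, 34 mm high, standing on the hob's front deck midway between the knobs. Origin: centre of its underside. Leave it alone.
- tall_can: Food can, 74 mm across, 112 mm high, on the table left of the hob. Origin: centre of its underside.
- small_can: Food can, 66 mm across, 85 mm high, on the table left of the hob. Origin: centre of its underside.
- jar: Amber glass jar, 76 mm across, 120 mm high, on the table right of the hob. Origin: centre of its underside.
- pasta_box: Upright pasta carton, 50 x 100 x 170 mm, on the table right of the hob. Origin: centre of its underside.
- spoon: Wooden spoon, 220 mm, lying on the table in front of the hob on the left. Origin: underside near its middle.

How it is judged:
By the outcome, as a careful person would: the job done as asked, in the order asked, and still so for the second after the job is handed in, with the robot touching nothing.
It also fails if it takes over 42 s, if anything falls off the work surface, if the arm or the gripper's body presses on something with over 40 N, if the wrist force passes 120 N, or if a joint passes its speed limit or range.

## Working session

There is one attempt and no reset: what is moved stays moved. The work goes in short steps, Python scripts to look and compute and a tool call to move; the robot and the scene stay as the last step left them, time stands still between calls to the robot, and variables do not carry over. Pictures are saved under pics/ and viewed, about 8 in all and at most 12, crops included, and the job is handed in when it is done.

Besides the shell and the picture viewer there is one more tool, called after "Request:" as name(argument=value, ...) on one line, values as JSON. play_rows: Moves the arm, as the interface text tells. Its arguments: {"type":"object","properties":{"increments":{"type":"array"}},"required":["increments"]}

```bash
mkdir -p pics; cat > h.py <<'E'
import numpy as np, cv2
from plant import manip
from scipy.spatial.transform import Rotation as R
def world(cam,q,fn='tip_of',n=2,T=None):
    T=np.array(manip.get_calibration(cam)['T']) if T is None else T
    return [(np.round(T[:3,:3]@np.array(d['xyz'])+T[:3,3],4).tolist(),round(d['p'],2)) for d in getattr(manip,fn)(q,cam)[:n]]
E
python3 - <<'E'
from h import *
s=manip.state(); print(s)
for c in ['scene','side']:
    im=manip.grab_frame(c); cv2.imwrite(f'pics/{c}1.png',im)
    for q in ['knob_left_grip','knob_right_grip','ring_left','ring_right','pan','griddle','flat_tin','hob']:
        print(c,q,world(c,q))
print(manip.state()['time'])
E
```

```text
{'time': 0.0, 'joint_pos': array([ 1.18998186e+00,  5.33462654e-02,  1.61428883e+00,  1.49234349e-05,
        1.47595871e+00, -1.19022133e-01]), 'joint_vel': array([-1.90247226e-03, -1.28909903e-03,  1.67013420e-04, -1.38002378e-03,
        3.74459784e-05, -1.27041839e-03]), 'joint_efforts': array([ 1.32181063e-03, -3.93706620e+01, -3.70165443e+01, -8.21990352e-05,
        7.04276143e-03, -2.83819773e-06]), 'tool_pos': array([0.16167005, 0.60345437, 0.4034723 ]), 'tool_rot': array([-2.54664101e-04,  1.30523340e-01,  9.91444732e-01, -9.67654199e-04]), 'contact_force': array([0.11195858, 0.45717242, 0.41821856]), 'ft_torque': array([ 0.00044306, -0.03524208, -0.01064362]), 'gripper_width': 0.9975766808854808}
scene knob_left_grip [([0.5192, 0.1369, 0.1067], 0.6)]
scene knob_right_grip [([0.5307, -0.1223, 0.1101], 0.53)]
scene ring_left [([0.5977, -0.4484, -0.0041], 0.58), ([0.5563, 0.466, -0.0056], 0.4)]
scene ring_right []
scene pan [([0.6985, 0.142, 0.0911], 0.79), ([0.6387, 0.0148, -0.0015], 0.54)]
scene griddle [([0.7033, -0.1113, 0.0953], 0.57)]
scene flat_tin [([0.5312, 0.0049, 0.0731], 0.87)]
scene hob [([0.6392, 0.0145, 0.001], 0.93)]
side knob_left_grip [([0.5215, 0.1359, 0.1112], 0.57)]
side knob_right_grip [([0.5293, -0.1221, 0.1091], 0.86), ([0.498, -0.4862, -0.0037], 0.25)]
side ring_left [([0.6933, 0.1485, 0.0946], 0.58)]
side ring_right []
side pan [([0.6997, 0.1443, 0.095], 0.76)]
side griddle [([0.5224, 0.1398, 0.1107], 0.7), ([0.7052, -0.1099, 0.0925], 0.59)]
side flat_tin [([0.5282, 0.0086, 0.0714], 0.61)]
side hob [([0.641, 0.0137, 0.0021], 0.82)]
0.9
```

View pics/scene1.png

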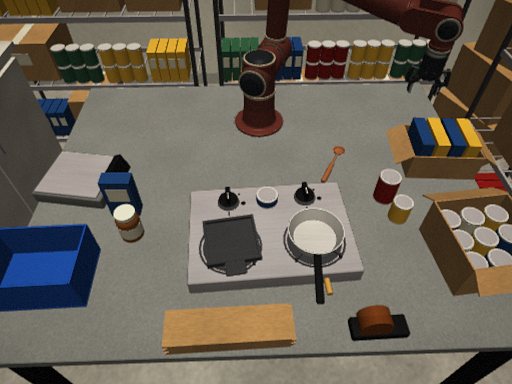

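The scene shows the pan on the left ring (image ~(315,235)), with the left knob at ~(305,193) and pointing near off. I'll move above the left knob.

Request:
play_rows(increments=[{"offset":[-467,-358,20],"twist":0,"grip":1},{"offset":[-467,-358,20],"twist":0,"grip":1},{"offset":[-467,-358,20],"twist":0,"grip":1},{"offset":[-467,-358,20],"twist":0,"grip":1},{"offset":[-467,-358,20],"twist":0,"grip":1}])

```text
time: 1.32
tool_pos: [0.2892, 0.437, 0.3976]
tool_rot: [0.0, 0.13, 0.991, 0.0]
contact_force: [0.7, -0.4, 0.6]
gripper_width: 0.999
```

Request:
play_rows(increments=[{"offset":[-301,-230,13],"twist":0,"grip":1},{"offset":[-301,-230,13],"twist":0,"grip":1},{"offset":[-301,-230,13],"twist":0,"grip":1},{"offset":[-301,-230,13],"twist":0,"grip":1},{"offset":[-301,-230,13],"twist":0,"grip":1}])

```text
time: 1.73
tool_pos: [0.4164, 0.2718, 0.3908]
tool_rot: [0.0, 0.13, 0.991, 0.0]
contact_force: [1.2, 0.6, 0.2]
gripper_width: 0.998
```

Request:
play_rows(increments=[{"offset":[-135,-104,10],"twist":-0.35,"grip":1},{"offset":[-135,-104,10],"twist":-0.35,"grip":1},{"offset":[-135,-104,10],"twist":-0.35,"grip":1},{"offset":[-135,-104,10],"twist":-0.35,"grip":1},{"offset":[-135,-104,10],"twist":-0.35,"grip":1}])

```text
time: 2.15
tool_pos: [0.521, 0.1347, 0.3804]
tool_rot: [0.0, -0.043, 0.999, -0.001]
contact_force: [-0.9, 1.2, -0.2]
gripper_width: 1.001
```

```bash
python3 - <<'E'
from h import *
s=manip.state(); print(s['time'],s['tool_pos'],s['tool_rot'],s['joint_pos'])
for i in range(3):
    T=np.array(manip.get_calibration('wrist')['T'])
    im=manip.grab_frame('wrist')
    print(world('wrist','knob_left_grip',T=T))
print(np.round(T,3), {k:v for k,v in manip.get_calibration('wrist').items() if k!='T'})
cv2.imwrite('pics/w1.png',im); np.save('Tw1.npy',T)
im=manip.grab_frame('scene');print(world('scene','knob_left_grip'))
im=manip.grab_frame('side');print(world('side','knob_left_grip'))
E
```

```text
2.15 [0.52104881 0.13473444 0.38037543] [ 4.37609861e-04 -4.25634172e-02  9.99093386e-01 -7.54401149e-04] [ 1.15041738e-01 -1.39793937e-01  1.84026741e+00 -1.58164685e-03
  1.44035565e+00 -1.54070205e+00]
[([0.5146, 0.1304, 0.1073], 0.84)]
[([0.5108, 0.1309, 0.1112], 0.61)]
[([0.5134, 0.1309, 0.1087], 0.83)]
[[-0.087  0.961  0.261  0.453]
 [ 0.996  0.084  0.023  0.131]
 [-0.     0.262 -0.965  0.35 ]
 [ 0.     0.     0.     1.   ]] {'fx': 342.06271668984976, 'fy': 342.06271668984976, 'cx': 254.49369919895847, 'cy': 194.82120081312053}
[([0.4991, -0.4877, -0.0007], 0.61), ([0.5188, 0.1383, 0.1041], 0.5)]
[([0.5182, 0.1354, 0.1122], 0.82), ([0.5538, 0.4682, 0.0007], 0.42)]
```

View pics/w1.png

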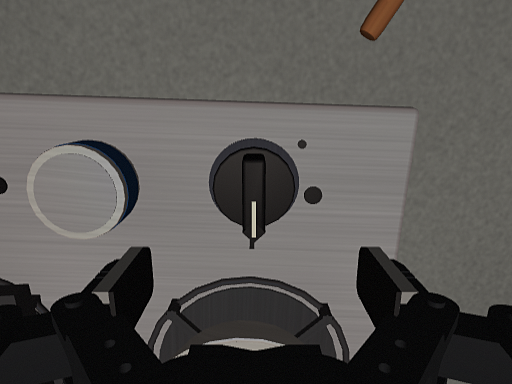

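The wrist view shows the knob at (254,190) with its pointer tip at (252,241). The marks are the off bar at (252,243), the full dot at (313,195) and the low dot at (302,144). I'll fit the axis and yaw from the marks.

```bash
cat >> h.py <<'E'
def ray(T,uv,z,f=342.0627,cx=254.494,cy=194.821):
    d=T[:3,:3]@np.array([(uv[0]-cx)/f,(uv[1]-cy)/f,1]); return T[:3,3]+d*(z-T[2,3])/d[2]
E
python3 - <<'E'
from h import *
im=cv2.imread('pics/w1.png'); T=np.load('Tw1.npy')
g=cv2.cvtColor(im,6)
def cen(x0,x1,y0,y1):
    m=(g[y0:y1,x0:x1]<85).astype(float); M=cv2.moments(m); return x0+M['m10']/M['m00'],y0+M['m01']/M['m00']
full=cen(302,324,183,207); low=cen(295,309,138,150); print(full,low)
P=[ray(T,p,.075) for p in (full,low)]; a=np.array([1.4,2.3])
print('marks',np.round(P,4), 'dist',np.linalg.norm(P[0]-P[1])*1e3,'expect',2*50*np.sin(.45))
v=P[1]-P[0]; yaw=np.arctan2(v[1],v[0])-np.arctan2(np.sin(2.3)-np.sin(1.4),np.cos(2.3)-np.cos(1.4))
yaw=np.arctan2(np.sin(yaw),np.cos(yaw))
c=[p[:2]-.05*np.array([np.cos(yaw+t),np.sin(yaw+t)]) for p,t in zip(P,a)]; print('yaw',yaw,'c',c)
# white line
m=(im.min(2)>150); ys,xs=np.nonzero(m[196:242,244:262]); ys+=196;xs+=244
W=np.array([ray(T,(x,y),.125)[:2] for x,y in zip(xs,ys)]); 
l=cv2.fitLine(W.astype(np.float32),2,0,.01,.01).ravel(); print('line',l, np.arctan2(l[1],l[0]),len(xs),xs.min(),xs.max(),ys.min(),ys.max())
for uv in [(254,153),(254,155),(252,240)]: print('bar end',ray(T,uv,.125))
cv2.imwrite('pics/w1c.png',cv2.resize(im[130:260,190:340],None,fx=5,fy=4.6,interpolation=cv2.INTER_CUBIC))
E
```

```text
(312.515503875969, 194.75968992248062) (301.672131147541, 143.91803278688525)
marks [[0.5227 0.1858 0.075 ]
 [0.4816 0.1715 0.075 ]] dist 43.51380168702668 expect 43.496553411123024
yaw 0.05333709695696776 c [array([0.51685467, 0.13609909]), array([0.51683837, 0.13609346])]
line [0.9962556  0.08645704 0.53096104 0.13724017] 0.08656511 140 252 255 202 236
bar end [0.48500088 0.13358275 0.125     ]
bar end [0.48632249 0.13369796 0.125     ]
bar end [0.54663288 0.13753486 0.125     ]
```

View pics/w1c.png

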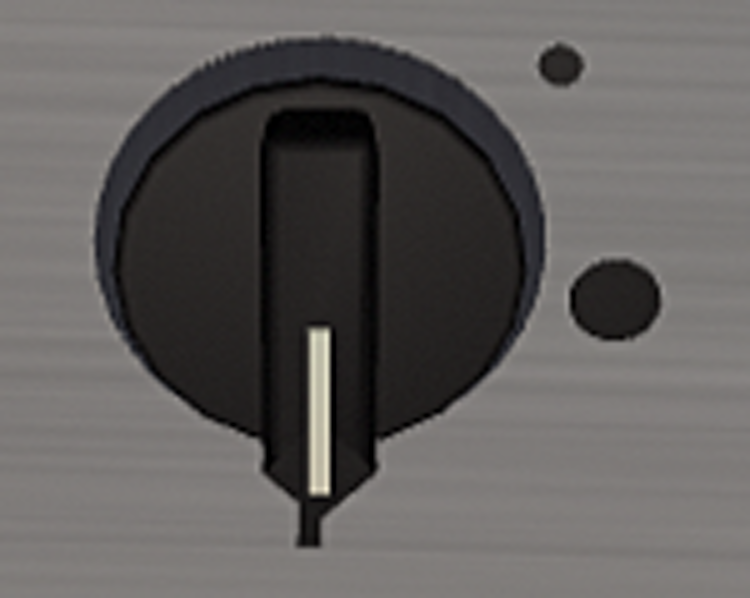

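Request:
play_rows(increments=[{"offset":[4,2,30],"twist":0,"grip":1},{"offset":[4,2,65],"twist":0,"grip":1},{"offset":[4,2,95],"twist":0,"grip":0.7},{"offset":[4,2,110],"twist":0,"grip":0.6},{"offset":[4,2,110],"twist":0,"grip":0.5}])

```text
time: 3.07
tool_pos: [0.5127, 0.1402, 0.2657]
tool_rot: [-0.004, -0.045, 0.999, -0.0]
contact_force: [-1.0, -0.3, -1.2]
gripper_width: 0.602
```

```bash
python3 - <<'E'
from h import *
im=manip.grab_frame('wrist'); cv2.imwrite('pics/w2.png',im)
s=manip.state(); print(s['time'],s['tool_pos'],s['tool_rot'],s['contact_force'],s['gripper_width'])
E
```

```text
3.1167 [0.5138637  0.14024745 0.26840733] [-2.28821770e-03 -4.45403116e-02  9.99004949e-01 -1.90281832e-04] [0.26759441 0.176632   0.67890474] 0.5161956809790761
```

View pics/w2.png

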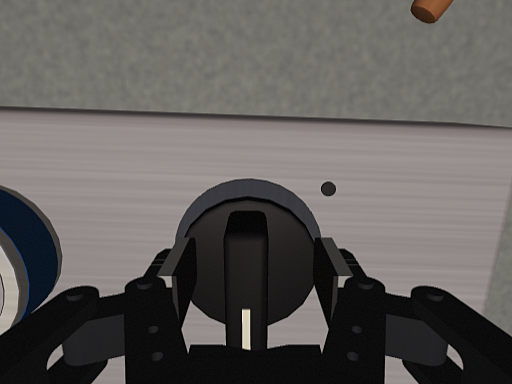

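Fingers straddle the bar, but their midpoint (x≈255) sits about 3.5 mm to the left of the bar (x≈246). I'll correct this, let it settle, and then close.

Request:
play_rows(increments=[{"offset":[-3,-4,0],"twist":0,"grip":0.5},{"offset":[-3,-4,0],"twist":0,"grip":0.5},{"offset":[-3,-4,0],"twist":0,"grip":0.5},{"offset":[-3,-4,0],"twist":0,"grip":0.4}])

```text
time: 3.45
tool_pos: [0.519, 0.1362, 0.2723]
tool_rot: [0.002, -0.044, 0.999, 0.0]
contact_force: [-0.5, -0.3, -0.5]
gripper_width: 0.401
```

Request:
play_rows(increments=[{"offset":[1,0,1],"twist":0,"grip":0.3},{"offset":[1,0,1],"twist":0,"grip":0.2},{"offset":[1,0,1],"twist":0,"grip":0.0},{"offset":[1,0,1],"twist":0,"grip":0.0},{"offset":[1,0,1],"twist":0,"grip":0.0}])

```text
time: 3.87
tool_pos: [0.5174, 0.1367, 0.27]
tool_rot: [0.0, -0.044, 0.999, 0.001]
contact_force: [-1.5, 5.8, 2.7]
gripper_width: 0.178
```

Gripped (opening ≈15 mm). Next I push down.

Request:
play_rows(increments=[{"offset":[0,0,3],"twist":0,"grip":0},{"offset":[0,0,6],"twist":0,"grip":0},{"offset":[0,0,9],"twist":0,"grip":0},{"offset":[0,0,9],"twist":0,"grip":0},{"offset":[0,0,9],"twist":0,"grip":0}])

```text
time: 4.28
tool_pos: [0.5175, 0.1367, 0.2617]
tool_rot: [0.0, -0.044, 0.999, 0.001]
contact_force: [-4.0, 4.5, 6.3]
gripper_width: 0.177
```

Request:
play_rows(increments=[{"offset":[0,0,2],"twist":0,"grip":0},{"offset":[0,0,2],"twist":0,"grip":0},{"offset":[0,0,2],"twist":0,"grip":0}])

```text
time: 4.53
tool_pos: [0.5175, 0.1368, 0.2602]
tool_rot: [-0.0, -0.044, 0.999, 0.001]
contact_force: [-4.1, 5.0, 9.7]
gripper_width: 0.18
```

Request:
play_rows(increments=[{"offset":[0,0,0],"twist":-0.1,"grip":0},{"offset":[0,0,0],"twist":-0.2,"grip":0},{"offset":[0,0,0],"twist":-0.3,"grip":0},{"offset":[0,0,0],"twist":-0.4,"grip":0},{"offset":[0,0,0],"twist":-0.5,"grip":0}])

```text
time: 4.95
tool_pos: [0.5175, 0.1368, 0.2602]
tool_rot: [0.0, -0.292, 0.956, 0.001]
contact_force: [-4.7, 5.7, 9.7]
gripper_width: 0.174
```

Request:
play_rows(increments=[{"offset":[0,0,0],"twist":-0.1,"grip":0},{"offset":[0,0,0],"twist":-0.2,"grip":0},{"offset":[0,0,0],"twist":-0.3,"grip":0},{"offset":[0,0,0],"twist":-0.4,"grip":0},{"offset":[0,0,0],"twist":-0.5,"grip":0}])

```text
time: 5.37
tool_pos: [0.5175, 0.1369, 0.2602]
tool_rot: [0.001, -0.52, 0.854, 0.001]
contact_force: [-5.8, 5.4, 9.1]
gripper_width: 0.175
```

Request:
play_rows(increments=[{"offset":[0,0,0],"twist":-0.1,"grip":0},{"offset":[0,0,0],"twist":-0.2,"grip":0},{"offset":[0,0,0],"twist":-0.3,"grip":0},{"offset":[0,0,0],"twist":-0.36,"grip":0},{"offset":[0,0,0],"twist":-0.36,"grip":0}])

```text
time: 5.78
tool_pos: [0.5174, 0.1369, 0.2602]
tool_rot: [0.001, -0.663, 0.748, 0.001]
contact_force: [-4.8, 4.9, 8.7]
gripper_width: 0.175
```

```bash
python3 - <<'E'
from h import *
s=manip.state(); q=s['tool_rot']; print(s['time'],s['tool_pos'],q,s['joint_pos'][5],s['contact_force'],'pointer',2*np.arctan2(q[2],q[1])-np.pi)
T=np.array(manip.get_calibration('wrist')['T']);np.save('Tw3.npy',T)
im=manip.grab_frame('wrist'); cv2.imwrite('pics/w3.png',im)
for n,a in (('full',1.4),('low',2.3),('off',0)):
  for yaw in (.04,.053):
    p=np.linalg.inv(T)@np.r_[.517+.05*np.cos(a+yaw),.1363+.05*np.sin(a+yaw),.075,1]
    print(n,yaw,p[:2]/p[2]*342.06+[254.5,194.8])
E
```

```text
5.7833 [0.51743778 0.1369387  0.26022043] [ 7.44600110e-04 -6.63313862e-01  7.48340179e-01  1.06897596e-03] -2.903099151695777 [-4.75515183  4.86070811  8.74358752] pointer 1.4504782937163396
full 0.04 [253.34851923 330.95607579]
full 0.053 [254.58239398 330.96023187]
low 0.04 [330.11892819 299.91263753]
low 0.053 [330.96965232 299.03704266]
off 0.04 [154.49638091 257.90420277]
off 0.053 [154.81425216 259.09058854]
```

View pics/w3.png

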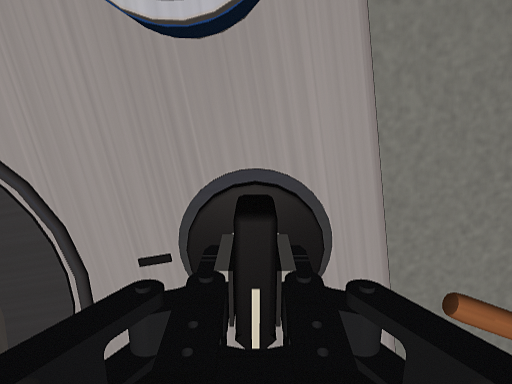

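The off bar at (155,260) matches the prediction, and the pointer is at about 1.40 rad relative to the hob. I'll hold it pushed in for more than 3 s.

Request:
play_rows(increments=[{"offset":[0,0,0],"twist":0,"grip":0},{"offset":[0,0,0],"twist":0,"grip":0},{"offset":[0,0,0],"twist":0,"grip":0},{"offset":[0,0,0],"twist":0,"grip":0},{"offset":[0,0,0],"twist":0,"grip":0}])

```text
time: 6.25
tool_pos: [0.5174, 0.137, 0.2602]
tool_rot: [0.001, -0.663, 0.749, 0.001]
contact_force: [-5.5, 5.5, 9.5]
gripper_width: 0.178
```

Request:
play_rows(increments=[{"offset":[0,0,0],"twist":0,"grip":0},{"offset":[0,0,0],"twist":0,"grip":0},{"offset":[0,0,0],"twist":0,"grip":0},{"offset":[0,0,0],"twist":0,"grip":0},{"offset":[0,0,0],"twist":0,"grip":0}])

```text
time: 6.67
tool_pos: [0.5174, 0.137, 0.2603]
tool_rot: [0.001, -0.663, 0.749, 0.001]
contact_force: [-5.4, 5.7, 8.9]
gripper_width: 0.174
```

Request:
play_rows(increments=[{"offset":[0,0,0],"twist":0,"grip":0},{"offset":[0,0,0],"twist":0,"grip":0},{"offset":[0,0,0],"twist":0,"grip":0},{"offset":[0,0,0],"twist":0,"grip":0},{"offset":[0,0,0],"twist":0,"grip":0}])

```text
time: 7.08
tool_pos: [0.5174, 0.1369, 0.2602]
tool_rot: [0.001, -0.663, 0.749, 0.001]
contact_force: [-4.7, 5.8, 9.2]
gripper_width: 0.178
```

Request:
play_rows(increments=[{"offset":[0,0,0],"twist":0,"grip":0},{"offset":[0,0,0],"twist":0,"grip":0},{"offset":[0,0,0],"twist":0,"grip":0},{"offset":[0,0,0],"twist":0,"grip":0},{"offset":[0,0,0],"twist":0,"grip":0}])

```text
time: 7.5
tool_pos: [0.5174, 0.137, 0.2602]
tool_rot: [0.001, -0.663, 0.749, 0.001]
contact_force: [-5.4, 6.1, 9.1]
gripper_width: 0.177
```

Request:
play_rows(increments=[{"offset":[0,0,0],"twist":0,"grip":0},{"offset":[0,0,0],"twist":0,"grip":0},{"offset":[0,0,0],"twist":0,"grip":0},{"offset":[0,0,0],"twist":0,"grip":0},{"offset":[0,0,0],"twist":0,"grip":0}])

```text
time: 7.92
tool_pos: [0.5174, 0.137, 0.2602]
tool_rot: [0.001, -0.663, 0.749, 0.001]
contact_force: [-5.1, 5.1, 10.6]
gripper_width: 0.172
```

Request:
play_rows(increments=[{"offset":[0,0,0],"twist":0,"grip":0},{"offset":[0,0,0],"twist":0,"grip":0},{"offset":[0,0,0],"twist":0,"grip":0},{"offset":[0,0,0],"twist":0,"grip":0},{"offset":[0,0,0],"twist":0,"grip":0}])

```text
time: 8.33
tool_pos: [0.5174, 0.137, 0.2603]
tool_rot: [0.001, -0.663, 0.749, 0.001]
contact_force: [-4.6, 4.9, 10.5]
gripper_width: 0.175
```

Request:
play_rows(increments=[{"offset":[0,0,0],"twist":0,"grip":0},{"offset":[0,0,0],"twist":0,"grip":0},{"offset":[0,0,0],"twist":0,"grip":0},{"offset":[0,0,0],"twist":0,"grip":0},{"offset":[0,0,0],"twist":0,"grip":0}])

```text
time: 8.75
tool_pos: [0.5175, 0.1369, 0.2602]
tool_rot: [0.001, -0.663, 0.749, 0.001]
contact_force: [-5.1, 5.4, 9.0]
gripper_width: 0.176
```

Request:
play_rows(increments=[{"offset":[0,0,0],"twist":0,"grip":0},{"offset":[0,0,0],"twist":0,"grip":0},{"offset":[0,0,0],"twist":0,"grip":0},{"offset":[0,0,0],"twist":0,"grip":0},{"offset":[0,0,0],"twist":0,"grip":0}])

```text
time: 9.17
tool_pos: [0.5174, 0.137, 0.2602]
tool_rot: [0.001, -0.663, 0.749, 0.001]
contact_force: [-5.4, 4.8, 9.0]
gripper_width: 0.176
```

Request:
play_rows(increments=[{"offset":[0,0,0],"twist":0,"grip":0},{"offset":[0,0,0],"twist":0,"grip":0},{"offset":[0,0,0],"twist":0,"grip":0},{"offset":[0,0,0],"twist":0,"grip":0},{"offset":[0,0,0],"twist":0,"grip":0}])

```text
time: 9.58
tool_pos: [0.5174, 0.137, 0.2602]
tool_rot: [0.001, -0.663, 0.749, 0.001]
contact_force: [-5.3, 5.7, 9.5]
gripper_width: 0.176
```

Request:
play_rows(increments=[{"offset":[0,0,-4],"twist":0,"grip":0},{"offset":[0,0,-8],"twist":0,"grip":0},{"offset":[0,0,-10],"twist":0,"grip":0},{"offset":[0,0,-10],"twist":0,"grip":0.2},{"offset":[0,0,-10],"twist":0,"grip":0.3}])

```text
time: 10.0
tool_pos: [0.5173, 0.1359, 0.2685]
tool_rot: [-0.0, -0.663, 0.749, -0.001]
contact_force: [-0.2, -0.2, -0.5]
gripper_width: 0.297
```

Request:
play_rows(increments=[{"offset":[0,0,0],"twist":0,"grip":0.5},{"offset":[0,0,0],"twist":0,"grip":0.6},{"offset":[0,0,0],"twist":0,"grip":0.6},{"offset":[0,0,-15],"twist":0,"grip":0.6},{"offset":[0,0,-40],"twist":0,"grip":0.6}])

```text
time: 10.42
tool_pos: [0.516, 0.1357, 0.3051]
tool_rot: [-0.003, -0.662, 0.749, 0.002]
contact_force: [0.1, 0.0, 0.1]
gripper_width: 0.602
```

Request:
play_rows(increments=[{"offset":[0,0,-30],"twist":0,"grip":0.6},{"offset":[0,0,-60],"twist":0,"grip":0.6},{"offset":[0,0,-90],"twist":0,"grip":0.6},{"offset":[0,0,-90],"twist":0,"grip":0.6},{"offset":[0,0,-90],"twist":0,"grip":0.6}])

```text
time: 10.83
tool_pos: [0.5179, 0.136, 0.4011]
tool_rot: [0.002, -0.662, 0.749, -0.002]
contact_force: [-1.3, 0.8, -0.4]
gripper_width: 0.598
```

```bash
python3 - <<'E'
from h import *
s=manip.state(); print(s['time'],s['tool_pos'],s['contact_force'],s['gripper_width'])
T=np.array(manip.get_calibration('wrist')['T']);np.save('Tw4.npy',T)
im=manip.grab_frame('wrist'); cv2.imwrite('pics/w4.png',im)
print(world('wrist','knob_left_grip',T=T))
c=np.array([.517,.1363])
for yaw in (.04,.053):
  for n,a in (('full',1.4),):
    p=np.linalg.inv(T)@np.r_[c+.05*np.array([np.cos(a+yaw),np.sin(a+yaw)]),.075,1]
    print(n,yaw,p[:2]/p[2]*342.06+[254.5,194.8])
a=im[100:300,150:350]; m=(a.min(2)>150)
n,l,st,ce=cv2.connectedComponentsWithStats(m.astype(np.uint8))
for i in range(1,n):
  if 30<st[i][4]<600:
    ys,xs=np.nonzero(l==i); W=np.array([ray(T,(x+150,y+100),.125)[:2] for x,y in zip(xs,ys)],np.float32)
    L=cv2.fitLine(W,2,0,.01,.01).ravel(); print(st[i],ce[i]+[150,100],L,np.arctan2(L[1],L[0]))
im=manip.grab_frame('scene'); cv2.imwrite('pics/s4.png',np.hstack([cv2.resize(im[140:320,160:420],None,fx=2.8,fy=2.8)]))
for q in ['pan','griddle','flat_tin','knob_right_grip','knob_left_grip']: print(q,world('scene',q))
E
```

```text
10.8333 [0.51785133 0.13599794 0.40111417] [-1.30402993  0.77471197 -0.38361688] 0.5981731887045698
[([0.5145, 0.1318, 0.1083], 0.8)]
full 0.04 [256.45197488 233.67679656]
full 0.053 [257.15480817 233.67924251]
[106  98   4  32 128] [257.5 213.5] [0.12006343 0.9927662  0.5183718  0.15007262] 1.4504426
pan [([0.7022, 0.1418, 0.0916], 0.92)]
griddle [([0.7007, -0.1094, 0.0958], 0.97)]
flat_tin [([0.5289, 0.0081, 0.0748], 0.84)]
knob_right_grip [([0.5321, -0.121, 0.1085], 0.59)]
knob_left_grip [([0.5169, 0.1361, 0.1057], 0.69)]
```

View pics/w4.png

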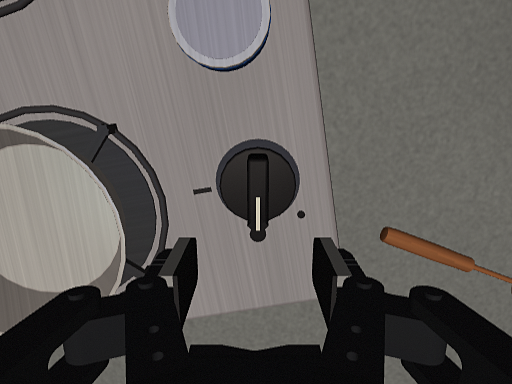

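View pics/s4.png

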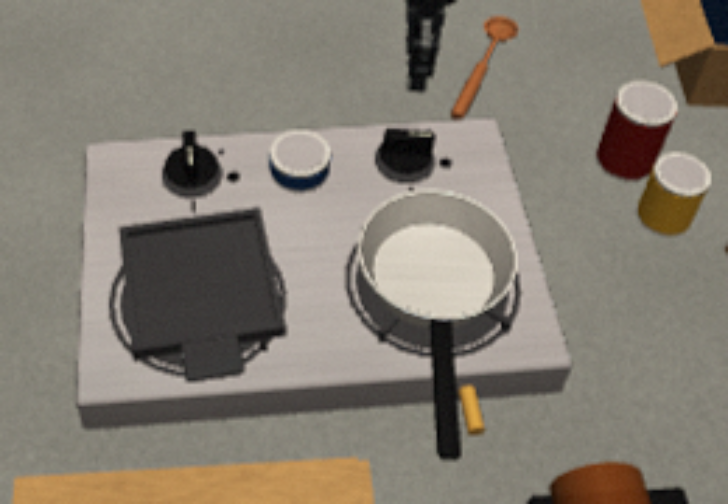

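The wrist picture shows the pointer tip over the large dot at (258,234). The scene picture shows the left knob turned to its dot, and the right knob, pan, griddle and tin unmoved. The gripper is clear, so I'm handing in.

```bash
python3 -c "
from plant import manip
print(manip.job_done(), manip.state()['time'])"
```

```text
the job is handed in; nothing more can be done
the job is handed in; nothing more can be done
```

The left ring, where the pan stands, is set to full flame. I pushed its knob in about 9–10 mm, turned it anticlockwise past the stop to the large dot, and held it there for about 3.8 s. Then I eased it up, let go and raised the arm clear. The robot's clock stood at about 11 s at the last check, against the 42 s limit.

- **Knob position:** after release, the pointer measures 1.450 rad in the world. With the hob's yaw at about 0.04–0.05 rad, that is about 1.40 rad on the knob, and its tip lies over the large dot in the wrist picture.
- **Push:** the upward force stayed at about 9–10.5 N throughout the hold, consistent with the knob being almost fully in. It fell to about zero after release.
- **Other things:** the pan, griddle, tin and right knob are where they were, to within the detector's accuracy. The right knob still looks off.
- **Disagreement:** the wrist-camera network placed the left knob's grip point about 5 mm from where the marks and the scene camera put it. I trusted the marks, and the grasp confirmed them.
- **Not checked directly:** no reading shows that the flame safety caught or how far the knob is up. I infer the knob is up from the force and the lift.

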